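# Unlatch the orange sample carrier and load it

## Robot

A 6-joint arm with a two-finger parallel gripper is mounted at the origin on the work surface. World frame = base frame: x ahead of the robot, y to its left, z up, the work surface at z = 0. Lengths are in m, angles in rad, forces in N, time in s.
With the tool pointing down it reaches from about 0.225 to 0.875 m from the base axis. Payload 3.4 kg.
Tool frame: the origin (TCP) lies between the finger pads; the fingertips stand 25 mm ahead of it and the grasp point (between the pads) lies 6 mm ahead of it (env.tips_ahead is the z of the fingertips in the tool frame, in m); z points along the fingers, x is the direction in which the jaws open and shut, and the axes are right-handed (so a half turn about z gives the same grasp; the last joint's range is limited). The gripper opens to 85 mm and grips with 20 to 120 N. Pads are 22 mm wide; open, the fingers measure 114 mm over their backs; the gripper's body (76 mm by 85 mm) begins 54 mm behind the grasp point. The pads swing forward as they close: fully open they stand 13 mm farther back than shut.
Start: joints at [1.005, 0.276, 1.505, -0, 1.361, -0.121], TCP at [0.247, 0.519, 0.256] pointing down, gripper open.
Joint ranges: [-2.89, 2.89], [-0.75, 2.08], [0.22, 2.7], [-1.18, 4.32], [0.11, 2.71], [-2.7, 2.7]. Speed limits (rad/s): [2.57, 2.57, 3.14, 3.14, 3.14, 3.14].

## Interface

Orientations are given as a unit quaternion [x, y, z, w].
In Python, from rig import env, snapshot, camera_model gives the robot as it stands.
- The arm moves only by the shell command python3 -m inch 'ROWS' [FORCE]. ROWS is JSON, a list of rows, each an object of numbers: "grip": the finger opening in m, from 0 to 0.0854; "dx", "dy", "dz": the shift along the world's x, y, z in m; "yaw": the turn about the world's z in rad. A call has 1 to 8 rows; each row shifts and turns the pose as measured when the row begins; what a row does not reach is not made up. A row lasts 1/8 s, in which the tool goes at most 62.5 mm and 10.7 degrees, less where a joint would pass 70% of its speed; a pose out of reach is approached as far as the arm can. A call is refused whole if a number of a shift passes 0.0625 or a number of a turn 0.188, either way. A call with a gripper value outside its range is refused whole. The fingers move at their own pace and stop on an object; FORCE is the grip in N (left out, the last holds). Time passes only in rows, so rows that do not move let the fingers close. It gives the time, the measured TCP pose, the force and the opening at its end, in the units of the state.
- env.read_state(): the state, without advancing time (a new reading comes with each control period).
- snapshot(name): name is "scene" or "top" or "wrist"; returns (picture, depth): 400x640x3 uint8, red, green, blue; 400x640 float32, m along the optical axis (not along the pixel's ray), 0 where there is no reading.
- camera_model(name): a dict with "fx", "fy", "cx", "cy" (pixels), "dist_coeffs" ([k1, k2, p1, p2, k3] as OpenCV has them; the pictures are not rectified), "origin" and "orientation" of the camera in the world. Camera axes: x right, y down, z forward; pixel columns grow to the right and rows downward; lengths in m; the calibration is good to about 2 mm. A picture is of the moment at which its call begins: read the wrist's pose just before it. camera_model takes no time and is no camera call; for the wrist camera it gives the pose at the moment of the call.
- env.close_job(): hands the job in, once; it reports no verdict.
The state is a dict: "time": time; "joints": joint angles; "dq": joint speeds; "effort": joint torques, N m; "position": TCP position; "orientation": TCP orientation; "contact_force": force on the tool from outside, world axes, zero at the start; "ft_torque": the same for the moment, N m; "width": finger opening in m.
Only numpy, scipy, OpenCV 4.12 (cv2) and the standard library are available. Lean on these libraries where they do the work, as an engineer would, in place of code of your own. Each camera call takes 0.05 s, during which the arm holds its last target.

## Task

Two sample carriers are locked in their docks by sprung plungers. Free the carrier with the orange grip: pull up the green T-handle of its dock's plunger, twist it about 60 degrees either way and let go so that it stays up by itself. Then draw the carrier out from under the bridge and set it down gently and flat, grip over the middle of the aluminium loading plate with the orange gasket, leaving its plunger latched up and the blue-grip carrier where it is.

Things in the scene. Friction and masses are not known exactly. Their poses are not given: they have to be found in the camera images.
- handle_a (a point): Centre of the green T-handle (38 long x 14 wide x 28 mm tall, white line on top) of the plunger pinning the orange-grip carrier. x: its length, y: its 14 mm width, z up; they turn with it. At rest it is 70 mm above the table, lengthwise along the carrier's x, above the hole in the carrier's tongue, on a stem over a brass saddle 28 x 28 mm, top 42 mm above the table.
- plunger_a (a joint): Lift of that plunger, 0 (pin down) to 0.024 m. Its spring pulls down with 4 N at rest, 10 N at the top. The handle cannot turn until lifted 12 mm (slot in the saddle); lifted 15 to 22 mm it turns up to 80 degrees either way. Turned 35 degrees or more (60 is good) and let go, it rests on the saddle at 0.012, the pin 5 mm clear of the carrier.
- carrier_a: Aluminium plate 100 x 100 x 8 mm, 0.17 to 0.35 kg, orange grip on its middle: 40 mm in x, 16 mm in y, 8 to 60 mm above the underside. Origin: middle of the underside, 10 mm above the table when docked. Tongue 36 mm wide along +x, to x = 105 mm, pin hole at 85; from x = 63 on it lies under a steel bridge (4 mm gap above, 2.5 mm each side). Slides out along its -x; 45 mm or more (60 is safe) clears.
- plate: Loading plate, fixed to the bench: grey base 250 x 250 x 8 mm with an orange gasket bead (top 16 mm above the table) round a bare aluminium plate 210 x 210 mm whose flat top is 20 mm above the table. Origin: middle of the base's underside; x and y along its sides, z up.
- carrier_b: The other carrier, in an identical dock with its own green T-handle; the same in every way but with a blue grip. Origin and axes as for the orange one. To be left pinned where it is. (Both docks: fixed base 180 x 120 x 10 mm, dark bridge 85 mm wide, top 29 mm above the table.)
Mind the look-alikes: they are no part of the job. Leave any red look-alike of the part that bears handle_a alone.

How it is judged:
By the outcome, as a careful person would: the job done as asked, in the order asked, and still so for the second after the job is handed in, with the robot touching nothing.
It also fails if it takes over 54 s, if anything falls off the work surface, if the arm or the gripper's body presses on something with over 40 N, if the wrist force passes 120 N, or if a joint passes its speed limit or range.

## Working session

There is one attempt and no reset: what is moved stays moved. The work goes in short steps, Python scripts to look and compute and a shell command to move; the robot and the scene stay as the last step left them, time stands still between calls to the robot, and variables do not carry over. Pictures are saved under pics/ and viewed, and the job is handed in when it is done.

```bash
ls; mkdir -p pics; python3 - <<'E'
from rig import env,snapshot,camera_model
import cv2,numpy as np
for n in("scene","top","wrist"):
    m=camera_model(n);print(n,{k:np.round(v,4).tolist() for k,v in m.items()})
    p,d=snapshot(n);cv2.imwrite(f"pics/{n}0.png",p[:,:,::-1]);np.save(f"pics/{n}0.npy",d)
s=env.read_state();print(s)
E
```

```text
pics
scene {'fx': 434.0025, 'fy': 434.0025, 'cx': 319.1627, 'cy': 200.5755, 'dist_coeffs': [-0.0158, 0.0, 0.0, 0.0, 0.0], 'origin': [1.0906, -0.2089, 0.962], 'orientation': [0.7653, 0.5559, -0.1927, -0.2611]}
top {'fx': 477.251, 'fy': 477.251, 'cx': 321.4256, 'cy': 197.0368, 'dist_coeffs': [-0.0373, 0.0, 0.0, 0.0, 0.0], 'origin': [0.2113, -0.0064, 1.2882], 'orientation': [0.7075, -0.7007, 0.057, -0.0717]}
wrist {'fx': 311.6148, 'fy': 311.6148, 'cx': 319.4623, 'cy': 194.4992, 'dist_coeffs': [-0.0342, 0.0, 0.0, 0.0, 0.0], 'origin': [0.1792, 0.5521, 0.3735], 'orientation': [0.8366, 0.5275, 0.078, 0.1253]}
{'time': 0.15, 'joints': array([ 1.00501360e+00,  2.76459278e-01,  1.50581800e+00, -2.94023623e-05,
        1.36069711e+00, -1.21036842e-01]), 'dq': array([ 0.0017823 , -0.00094929, -0.00462334, -0.0008423 ,  0.0009563 ,
        0.00117773]), 'effort': array([-1.12618870e-04, -4.17144799e+01, -2.46032077e+01, -4.51788428e-04,
        7.72289262e-03,  1.09327323e-05]), 'position': array([0.24722686, 0.51875326, 0.25564265]), 'orientation': array([ 8.45642436e-01,  5.33749372e-01, -6.18329888e-04,  3.08505172e-04]), 'contact_force': array([0.93735786, 0.31172251, 0.12016811]), 'ft_torque': array([ 0.00246039,  0.02832393, -0.01228597]), 'width': 0.08518430129957628}
```

View pics/scene0.png

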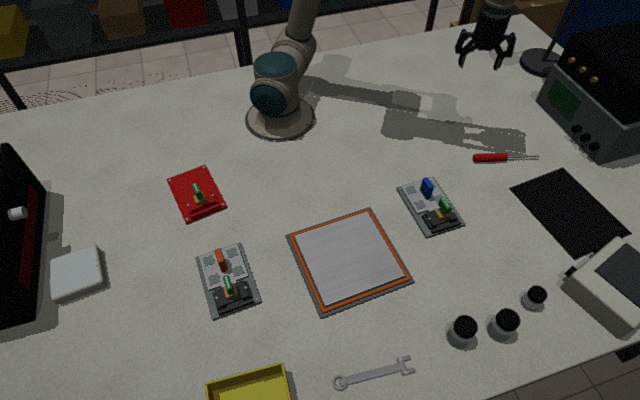

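View pics/top0.png

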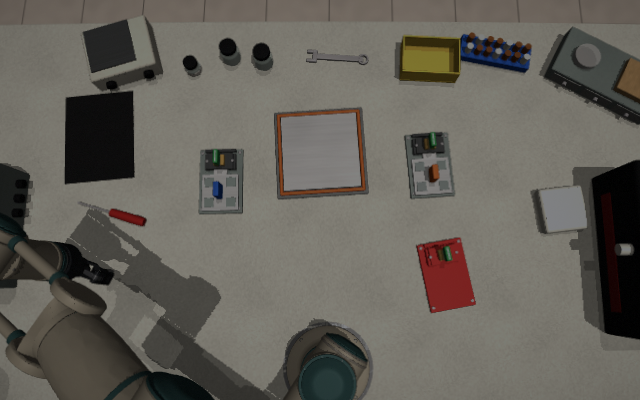

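View pics/wrist0.png

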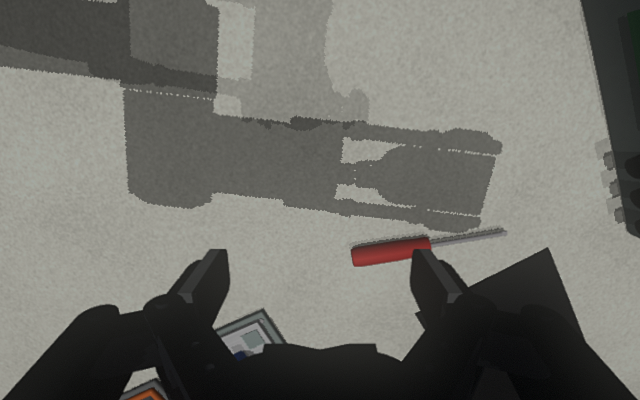

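Candidates for the green T-handle, by pixel in the top view:
- (433,139): on the dock with the orange grip at (434,172). This is the one meant, because it pins the orange-grip carrier.
- (215,157): on the dock with the blue grip.
- (447,253): on the red look-alike plate.

I'll confirm with an enlarged crop and measure.

```bash
cat > h.py <<'E'
import cv2,numpy as np
from scipy.spatial.transform import Rotation as R
def ray(m,uv):
    K=np.array([[m['fx'],0,m['cx']],[0,m['fy'],m['cy']],[0,0,1.]])
    x=cv2.undistortPoints(np.array(uv,float).reshape(-1,1,2),K,np.array(m['dist_coeffs'],float)).reshape(-1,2)
    d=R.from_quat(m['orientation']).apply(np.c_[x,np.ones(len(x))])
    return np.array(m['origin']),d
def onz(m,uv,z):
    o,d=ray(m,uv); return o+d*((z-o[2])/d[:,2])[:,None]
def tri(ms,uvs):
    A=np.zeros((3,3));b=np.zeros(3);P=[]
    for m,uv in zip(ms,uvs):
        o,d=ray(m,[uv]);d=d[0]/np.linalg.norm(d[0]);M=np.eye(3)-np.outer(d,d);A+=M;b+=M@o;P.append((o,M))
    x=np.linalg.solve(A,b);return x,[np.linalg.norm(M@(x-o)) for o,M in P]
def mask(p,c):
    h=cv2.cvtColor(p,cv2.COLOR_RGB2HSV);H,S,V=[h[...,i].astype(int) for i in range(3)]
    if c=='green':return ((H>42)&(H<85)&(S>110)&(V>50)).astype(np.uint8)
    if c=='orange':return ((H>=5)&(H<14)&(S>150)&(V>60)).astype(np.uint8)
    if c=='blue':return ((H>100)&(H<125)&(S>150)&(V>50)).astype(np.uint8)
def blobs(p,c,mn=15):
    n,l,s,ce=cv2.connectedComponentsWithStats(mask(p,c),connectivity=8)
    return [(s[i].tolist(),ce[i].round(1).tolist()) for i in range(1,n) if s[i][4]>=mn]
E
python3 - <<'E'
from h import *
a=cv2.imread('pics/top0.png');b=cv2.imread('pics/scene0.png')
for n,i in(('top',a),('scene',b)):
    for c in('green','orange','blue'):print(n,c,blobs(i[:,:,::-1].copy(),c))
A=cv2.resize(a[125:205,390:470],None,fx=5,fy=5,interpolation=2);B=cv2.resize(b[235:325,185:275],(400,400),interpolation=2)
cv2.imwrite('pics/crop0.png',np.hstack([A,B]))
E
```

```text
top green [([430, 133, 7, 13, 38], [432.9, 139.3]), ([212, 149, 6, 14, 44], [214.9, 156.2]), ([444, 246, 6, 15, 25], [446.4, 252.8])]
top orange [([469, 33, 6, 5, 20], [471.6, 35.0]), ([488, 36, 5, 6, 21], [490.2, 38.6]), ([497, 38, 6, 6, 23], [499.7, 40.3]), ([516, 42, 6, 5, 21], [518.4, 44.0]), ([477, 45, 5, 5, 21], [479.2, 47.1]), ([526, 44, 5, 5, 20], [528.1, 46.0]), ([487, 47, 5, 5, 22], [488.9, 48.9]), ([505, 50, 6, 6, 25], [507.8, 52.7]), ([515, 52, 5, 6, 23], [517.1, 54.2]), ([277, 109, 89, 87, 951], [319.9, 154.5]), ([432, 165, 7, 14, 79], [434.9, 171.3])]
top blue [([461, 35, 68, 34, 595], [491.1, 54.0]), ([213, 182, 6, 14, 83], [215.5, 188.4])]
scene green [([192, 183, 8, 11, 32], [195.7, 188.6]), ([440, 198, 11, 11, 31], [444.5, 203.9]), ([223, 275, 9, 15, 52], [227.4, 282.6])]
scene orange [([290, 209, 120, 104, 1005], [347.4, 267.3]), ([215, 249, 9, 14, 82], [218.9, 255.3])]
scene blue [([421, 178, 13, 17, 98], [426.6, 185.1])]
```

View pics/crop0.png

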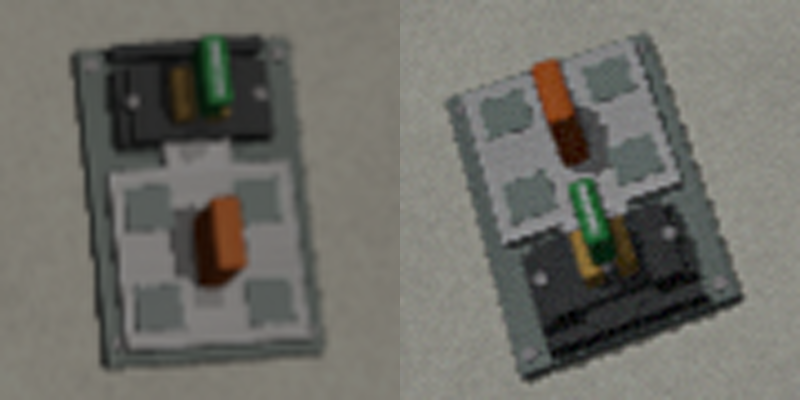

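The crop confirms it: the handle at top (433,139) / scene (227,283) stands over the bridge of the dock holding the orange grip. Next I'll get coarse positions.

```bash
python3 - <<'E'
from h import *
from rig import camera_model
t=camera_model('top');s=camera_model('scene')
for n,u,v in(('handle',(432.9,139.3),(227.4,282.6)),('grip',(434.9,171.3),(218.9,255.3)),('hb',(214.9,156.2),(444.5,203.9)),('gb',(215.5,188.4),(426.6,185.1))):
    x,r=tri([t,s],[u,v]);print(n,x.round(4),np.round(r,4))
import json
for n,m in(('top',t),('scene',s)):
    p=cv2.imread(f'pics/{n}0.png')[:,:,::-1].copy()
    k=cv2.connectedComponentsWithStats(mask(p,'orange'));i=1+np.argmax(k[2][1:,4])
    c,_=cv2.findContours((k[1]==i).astype(np.uint8),0,2);c=max(c,key=cv2.contourArea)
    q=cv2.approxPolyDP(cv2.convexHull(c),8,True).reshape(-1,2)
    w=onz(m,q,.016);print(n,q.tolist(),w.round(4).tolist(),w.mean(0).round(4),[np.linalg.norm(w[j]-w[j-1]).round(3) for j in range(len(w))])
E
```

```text
handle [ 0.5921 -0.2711  0.0752] [0.0009 0.0009]
grip [ 0.508  -0.277   0.0638] [0.0001 0.0001]
hb [0.5428 0.3036 0.0735] [0.0002 0.0002]
gb [0.4589 0.3002 0.0553] [0.002 0.002]
top [[357, 109], [365, 188], [282, 195], [277, 115]] [[0.6977, -0.0753, 0.016], [0.4716, -0.0965, 0.016], [0.4505, 0.1289, 0.016], [0.6791, 0.1492, 0.016]] [0.5748 0.0266 0.016 ] [np.float64(0.225), np.float64(0.227), np.float64(0.226), np.float64(0.229)]
scene [[369, 209], [409, 279], [322, 312], [290, 235]] [[0.4592, 0.133, 0.016], [0.6859, 0.1459, 0.016], [0.7008, -0.0806, 0.016], [0.4737, -0.0938, 0.016]] [0.5799 0.0261 0.016 ] [np.float64(0.227), np.float64(0.227), np.float64(0.227), np.float64(0.227)]
```

```bash
python3 -m inch '[{"dx":0.04,"dy":-0.048,"yaw":0.05},{"dx":0.04,"dy":-0.048,"yaw":0.05},{"dx":0.04,"dy":-0.048,"yaw":0.05},{"dx":0.04,"dy":-0.048,"yaw":0.05},{"dx":0.04,"dy":-0.048,"yaw":0.05},{"dx":0.04,"dy":-0.048,"yaw":0.05},{"dx":0.04,"dy":-0.048,"yaw":0.05},{"dx":0.04,"dy":-0.048,"yaw":0.05}]'
```

```text
invalid input at $[0]: expected keys grip, dx, dy, dz, yaw
```

```bash
python3 -m inch '[{"grip":0.085,"dx":0.04,"dy":-0.048,"dz":0,"yaw":0.05},{"grip":0.085,"dx":0.04,"dy":-0.048,"dz":0,"yaw":0.05},{"grip":0.085,"dx":0.04,"dy":-0.048,"dz":0,"yaw":0.05},{"grip":0.085,"dx":0.04,"dy":-0.048,"dz":0,"yaw":0.05},{"grip":0.085,"dx":0.04,"dy":-0.048,"dz":0,"yaw":0.05},{"grip":0.085,"dx":0.04,"dy":-0.048,"dz":0,"yaw":0.05},{"grip":0.085,"dx":0.04,"dy":-0.048,"dz":0,"yaw":0.05},{"grip":0.085,"dx":0.04,"dy":-0.048,"dz":0,"yaw":0.05}]'
```

```text
time: 1.15
position: [0.5655, 0.1338, 0.2535]
orientation: [0.715, 0.699, -0.001, -0.001]
contact_force: [0.2, 0.8, -0.0]
width: 0.0848
```

```bash
python3 -m inch '[{"grip":0.085,"dx":0.03,"dy":-0.05,"dz":0,"yaw":0.045},{"grip":0.085,"dx":0.025,"dy":-0.05,"dz":0,"yaw":0.045},{"grip":0.085,"dx":0,"dy":0,"dz":0,"yaw":0}]'; cat > look.py <<'E'
import sys
from h import *
from rig import env,snapshot,camera_model
import json
def look(tag,cam='wrist'):
    m=camera_model(cam);s=env.read_state();p,d=snapshot(cam)
    cv2.imwrite(f'pics/{tag}.png',p[:,:,::-1])
    json.dump({k:np.asarray(v).tolist() for k,v in m.items()},open(f'pics/{tag}.json','w'))
    return m,s,p,d
if __name__=='__main__':
    m,s,p,d=look(sys.argv[1],*(sys.argv[2:3]))
    print(s['time'],s['position'].round(4),R.from_quat(s['orientation']).as_matrix()[:,0].round(4),np.round(m['origin'],4))
    for c in('green','orange','blue'):print(c,blobs(p,c,60))
E
python3 look.py w1
```

```text
time: 1.52
position: [0.6244, 0.0262, 0.2515]
orientation: [0.683, 0.73, -0.001, -0.001]
contact_force: [-0.8, 0.8, 0.6]
width: 0.0849
1.525 [0.6244 0.0262 0.2515] [-6.600e-02  9.978e-01 -5.000e-04] [0.5496 0.0225 0.3697]
green [([612, 95, 22, 41, 321], [621.1, 114.2]), ([0, 109, 18, 39, 318], [8.1, 129.2])]
orange [([210, 8, 226, 213, 4084], [291.1, 65.6]), ([0, 15, 9, 42, 209], [2.7, 41.4]), ([413, 140, 11, 57, 259], [418.3, 173.7])]
blue [([611, 0, 29, 43, 689], [630.1, 18.9])]
```

View pics/w1.png

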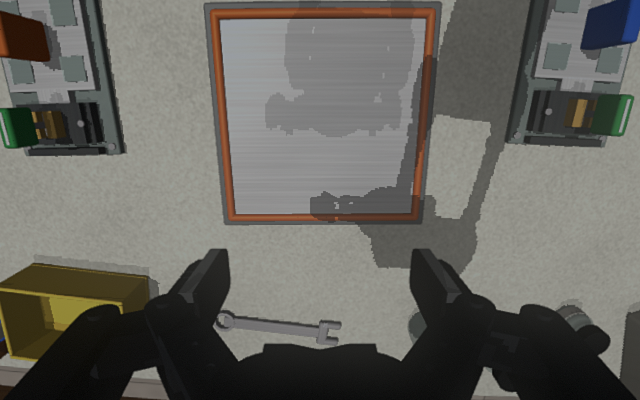

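The plate is in full view, with the gasket corners near (210,8), (436,10), (422,221) and (229,221). Both docks show at the edges. I'll measure the plate here and then move on to the handle.

```bash
cat > plate.py <<'E'
import sys,json
from h import *
def plate(tag,z=.016):
    m=json.load(open(f'pics/{tag}.json'));p=cv2.imread(f'pics/{tag}.png')[:,:,::-1].copy()
    h=cv2.cvtColor(p,cv2.COLOR_RGB2HSV);H,S,V=[h[...,i].astype(int) for i in range(3)]
    k=((H>=3)&(H<16)&(S>120)&(V>40)).astype(np.uint8);k=cv2.morphologyEx(k,cv2.MORPH_CLOSE,np.ones((5,5),np.uint8))
    n=cv2.connectedComponentsWithStats(k);i=1+np.argmax(n[2][1:,2]*n[2][1:,3])
    c,_=cv2.findContours((n[1]==i).astype(np.uint8),0,2);c=max(c,key=cv2.contourArea)
    w=onz(m,cv2.convexHull(c).reshape(-1,2),z)[:,:2].astype(np.float32)
    # dense hull in world, min area rect
    r=cv2.minAreaRect(w*1000);return r
if __name__=='__main__':
    for z in (.012,.016): print(z,plate(sys.argv[1],z))
E
python3 plate.py w1
python3 -m inch '[{"grip":0.085,"dx":0.002,"dy":-0.06,"dz":0,"yaw":0},{"grip":0.085,"dx":0.002,"dy":-0.06,"dz":0,"yaw":0},{"grip":0.085,"dx":0.002,"dy":-0.06,"dz":0,"yaw":0},{"grip":0.085,"dx":0.002,"dy":-0.06,"dz":0,"yaw":0},{"grip":0.085,"dx":0.002,"dy":-0.04,"dz":0,"yaw":0},{"grip":0.085,"dx":0,"dy":0,"dz":0,"yaw":0}]'; python3 look.py w2
```

```text
0.012 ((573.7996826171875, 27.21324920654297), (233.33387756347656, 233.6729736328125), 3.874069929122925)
0.016 ((573.5286254882812, 27.160667419433594), (230.7244415283203, 231.05970764160156), 3.8740694522857666)
time: 2.33
position: [0.6312, -0.2472, 0.2507]
orientation: [0.679, 0.734, 0.001, -0.005]
contact_force: [0.4, 0.5, 0.4]
width: 0.0851
2.325 [ 0.6312 -0.2472  0.2507] [-0.0784  0.9969  0.009 ] [ 0.5568 -0.2529  0.3691]
green [([288, 118, 14, 41, 357], [294.6, 137.3])]
orange [([286, 17, 17, 47, 771], [294.1, 39.7]), ([460, 26, 91, 99, 1216], [490.0, 54.1]), ([570, 30, 70, 11, 517], [608.3, 34.9]), ([446, 149, 31, 82, 659], [456.1, 197.7]), ([492, 163, 148, 68, 768], [568.9, 222.0])]
blue [([65, 294, 38, 17, 317], [79.7, 301.8])]
```

View pics/w2.png

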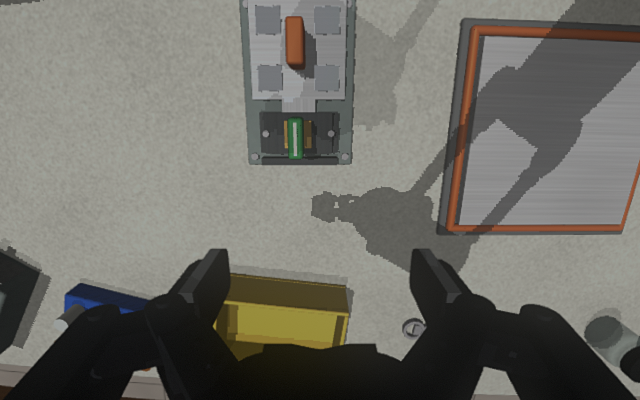

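w2 shows the green handle at (295,137), the orange grip at (294,40), the bridge around y=130 and the plate at the right. I'll enlarge it for an accurate measurement.

```bash
python3 - <<'E'
from h import *
import json
p=cv2.imread('pics/w2.png')
cv2.imwrite('pics/w2c.png',cv2.resize(p[0:170,230:370],None,fx=3.5,fy=3.5,interpolation=0)) 
m=json.load(open('pics/w2.json'))
g=mask(p[:,:,::-1].copy(),'green');ys,xs=np.nonzero(g[110:165,280:310]);
for y in range(115,162,3):
    x=np.nonzero(g[y,280:310])[0]; print(y,x.min()+280 if len(x) else None,x.max()+280 if len(x) else None,end=' | ')
E
```

```text
115 None None | 118 290 299 | 121 288 301 | 124 288 301 | 127 288 301 | 130 288 301 | 133 288 301 | 136 288 301 | 139 289 301 | 142 289 301 | 145 289 301 | 148 289 300 | 151 289 301 | 154 289 301 | 157 289 301 | 160 None None |
```

View pics/w2c.png

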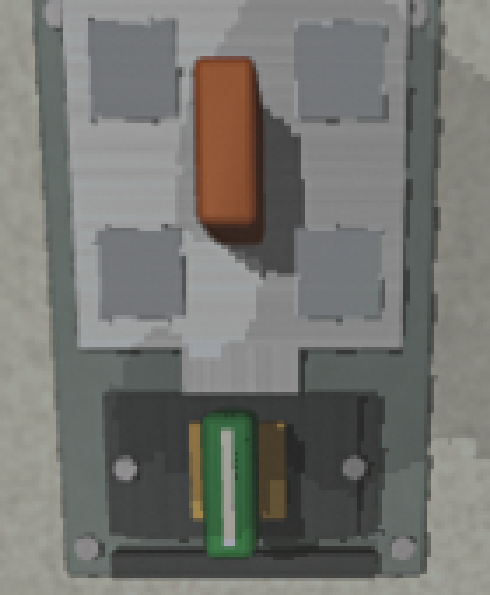

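```bash
python3 -m inch '[{"grip":0.085,"dx":0.02,"dy":-0.03,"dz":-0.035,"yaw":0},{"grip":0.085,"dx":0.0,"dy":-0.03,"dz":-0.035,"yaw":0},{"grip":0.085,"dx":0,"dy":0,"dz":0,"yaw":0},{"grip":0.085,"dx":0,"dy":0,"dz":0,"yaw":0}]'; python3 look.py w3
python3 - <<'E'
from h import *
p=cv2.imread('pics/w3.png')
cv2.imwrite('pics/w3c.png',cv2.resize(p[0:220,240:440],None,fx=2.7,fy=2.7,interpolation=0)) 
E
```

```text
time: 2.88
position: [0.6534, -0.2951, 0.182]
orientation: [0.675, 0.738, 0.004, -0.006]
contact_force: [0.0, 0.1, 0.3]
width: 0.085
2.875 [ 0.6534 -0.2951  0.182 ] [-0.0891  0.9959  0.0148] [ 0.5788 -0.3023  0.3001]
green [([350, 95, 20, 55, 627], [359.1, 120.8])]
orange [([350, 0, 24, 23, 501], [361.6, 10.7]), ([527, 0, 52, 210, 1663], [553.8, 97.2]), ([595, 0, 45, 4, 100], [622.9, 0.9]), ([521, 235, 119, 7, 735], [578.5, 238.1]), ([145, 374, 18, 14, 175], [153.5, 380.5]), ([120, 391, 14, 9, 84], [126.5, 396.0])]
blue [([53, 315, 21, 22, 240], [60.1, 323.3])]
```

View pics/w3c.png

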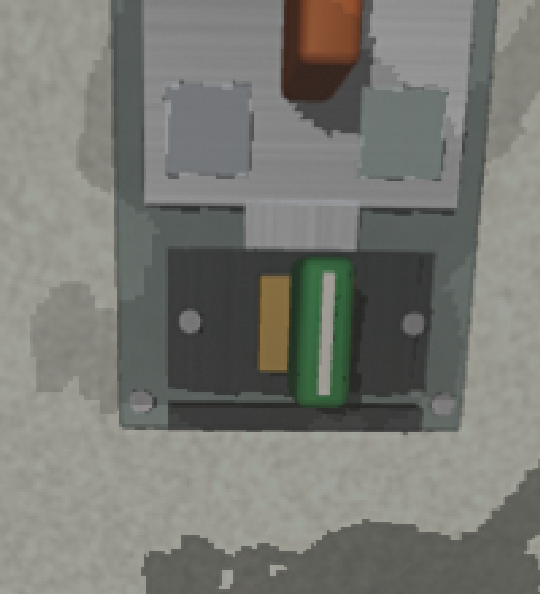

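```bash
python3 - <<'E'
from h import *
import json
L=lambda t:json.load(open(f'pics/{t}.json'))
from rig import camera_model
a,b,t,s=L('w2'),L('w3'),camera_model('top'),camera_model('scene')
print('line c',tri([a,b],[(295.2,138.8),(360.6,123.1)]))
print(onz(a,[(295.2,138.8)],.084),onz(b,[(360.6,123.1)],.084))
for z in(.084,):
  for m,u in((a,[(295.1,122.9),(295.4,155.7)]),(b,[(361.5,100.7),(360,145.9)])):
    w=onz(m,u,z);d=w[1]-w[0];print(w.round(4).tolist(),np.degrees(np.arctan2(d[1],d[0])),np.linalg.norm(d))
# grip top in w2 at .07
g=onz(a,[(294.9,40.1),(286.3,16.6),(303.4,63.7)],.07);print('grip',g.round(4).tolist())
# base corners near end, z .010
print('base',onz(a,[(230+68/3.5,577/3.5),(230+426/3.5,575/3.5)],.01).round(4).tolist(),onz(b,[(240+120/2.7,430/2.7),(240+461/2.7,431/2.7)],.01).round(4).tolist())
# screws bridge at .029
print('bscrew',onz(a,[(230+125/3.5,468/3.5),(230+354/3.5,467/3.5)],.029).round(4).tolist(),onz(b,[(240+190/2.7,321/2.7),(240+413/2.7,324/2.7)],.029).round(4).tolist())
print('plate edge carrier .018',onz(b,[(240+145/2.7,206/2.7),(240+458/2.7,207/2.7)],.018).round(4).tolist())
E
```

```text
line c (array([ 0.59088978, -0.26982925,  0.08347415]), [np.float64(1.0376866786818727e-06), np.float64(1.0376866787170634e-06)])
[[ 0.59082807 -0.26979785  0.084     ]] [[ 0.59085949 -0.26990843  0.084     ]]
[[0.5767, -0.2707, 0.084], [0.6062, -0.2688, 0.084]] 3.7322280372274252 0.029578097747527312
[[0.5762, -0.2711, 0.084], [0.6063, -0.2684, 0.084]] 5.187916683868541 0.03018905658125324
grip [[0.5064, -0.2758, 0.07], [0.4882, -0.2843, 0.07], [0.5252, -0.2671, 0.07]]
base [[0.6338, -0.3259, 0.01], [0.6242, -0.2066, 0.01]] [[0.6343, -0.3261, 0.01], [0.6244, -0.207, 0.01]]
bscrew [[0.5943, -0.305, 0.029], [0.5887, -0.2348, 0.029]] [[0.5942, -0.3046, 0.029], [0.5889, -0.2344, 0.029]]
plate edge carrier .018 [[0.5607, -0.3217, 0.018], [0.5519, -0.2228, 0.018]]
```

```bash
python3 -m inch '[{"grip":0.05,"dx":-0.032,"dy":0.0125,"dz":0,"yaw":-0.007},{"grip":0.05,"dx":-0.031,"dy":0.0125,"dz":0,"yaw":0},{"grip":0.05,"dx":0,"dy":0,"dz":0,"yaw":0}]' 50; python3 - <<'E'
from rig import env
from h import *
s=env.read_state();print(s['joints'].round(3),s['position'].round(4),R.from_quat(s['orientation']).as_matrix().round(4).tolist())
E
```

```text
time: 3.3
position: [0.5906, -0.265, 0.1863]
orientation: [0.676, 0.737, 0.005, -0.004]
contact_force: [0.6, 0.1, -0.5]
width: 0.05
[-0.536  0.428  1.448  0.013  1.271 -2.197] [ 0.5906 -0.265   0.1863] [[-0.087, 0.9962, 0.002], [0.9961, 0.087, 0.013], [0.0127, 0.0031, -0.9999]]
```

```bash
python3 -m inch '[{"grip":0.05,"dx":0,"dy":-0.005,"dz":-0.04,"yaw":0},{"grip":0.05,"dx":0,"dy":0,"dz":-0.04,"yaw":0},{"grip":0.05,"dx":0,"dy":0,"dz":-0.02,"yaw":0},{"grip":0.05,"dx":0,"dy":0,"dz":0,"yaw":0}]'
```

```text
time: 3.8
position: [0.5972, -0.2687, 0.0913]
orientation: [0.674, 0.739, 0.008, 0.004]
contact_force: [0.1, -0.1, -0.1]
width: 0.0498
```

```bash
python3 look.py w4; python3 look.py s4 scene; python3 - <<'E'
from h import *
p=cv2.imread('pics/w4.png');s=cv2.imread('pics/s4.png')
cv2.imwrite('pics/c4.png',np.vstack([cv2.resize(p,(480,300)),cv2.resize(s[200:325,150:350],(480,300))]))
E
```

```text
3.8 [ 0.5972 -0.2687  0.0913] [-0.0912  0.9958  0.0043] [ 0.5202 -0.275   0.208 ]
green [([300, 211, 30, 43, 776], [314.0, 234.0])]
orange [([299, 6, 37, 101, 3586], [316.6, 55.6]), ([626, 31, 14, 9, 60], [632.9, 34.0]), ([565, 38, 75, 224, 2797], [602.6, 152.4]), ([539, 283, 101, 66, 1136], [567.9, 327.6])]
blue []
3.85 [ 0.5979 -0.2691  0.0924] [-0.0912  0.9958  0.003 ] [ 1.0906 -0.2089  0.962 ]
green []
orange [([290, 209, 120, 104, 1024], [348.1, 267.2])]
blue [([421, 178, 13, 21, 149], [426.2, 187.2])]
```

View pics/c4.png

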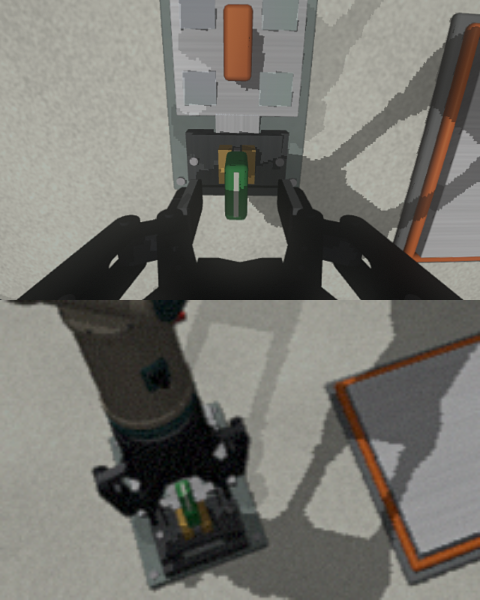

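The handle at (314,234) in w4 is between the open fingers. I need about 7 mm back in x and 15 mm down.

```bash
python3 -m inch '[{"grip":0.05,"dx":-0.006,"dy":-0.001,"dz":-0.008,"yaw":-0.004},{"grip":0.05,"dx":0,"dy":0,"dz":-0.006,"yaw":-0.004},{"grip":0.05,"dx":0,"dy":0,"dz":0,"yaw":0}]'
```

```text
time: 4.28
position: [0.5936, -0.2713, 0.0815]
orientation: [0.677, 0.736, 0.009, 0.009]
contact_force: [0.0, -0.5, -0.3]
width: 0.05
```

```bash
python3 -m inch '[{"grip":0.05,"dx":-0.003,"dy":0.001,"dz":-0.005,"yaw":0},{"grip":0.05,"dx":0,"dy":0,"dz":0,"yaw":0},{"grip":0.05,"dx":0,"dy":0,"dz":0,"yaw":0}]'
```

```text
time: 4.65
position: [0.5905, -0.2704, 0.0765]
orientation: [0.677, 0.736, 0.009, 0.009]
contact_force: [0.3, 0.6, 0.2]
width: 0.0501
```

```bash
python3 -m inch '[{"grip":0.0,"dx":0,"dy":0,"dz":0,"yaw":0},{"grip":0.0,"dx":0,"dy":0,"dz":0,"yaw":0},{"grip":0.0,"dx":0,"dy":0,"dz":0,"yaw":0},{"grip":0.0,"dx":0,"dy":0,"dz":0,"yaw":0}]' 60
```

```text
time: 5.15
position: [0.5908, -0.2712, 0.0768]
orientation: [0.677, 0.736, 0.009, 0.01]
contact_force: [-0.4, -0.2, -0.5]
width: 0.0132
```

Gripped at 13 mm with no side force. Now the lift of about 18 mm.

```bash
python3 -m inch '[{"grip":0.0,"dx":0,"dy":0,"dz":0.006,"yaw":0},{"grip":0.0,"dx":0,"dy":0,"dz":0.006,"yaw":0},{"grip":0.0,"dx":0,"dy":0,"dz":0.005,"yaw":0},{"grip":0.0,"dx":0,"dy":0,"dz":0,"yaw":0},{"grip":0.0,"dx":0,"dy":0,"dz":0,"yaw":0}]'
```

```text
time: 5.78
position: [0.5907, -0.2712, 0.0918]
orientation: [0.677, 0.736, 0.009, 0.009]
contact_force: [2.6, -3.1, -8.7]
width: 0.0133
```

```bash
python3 -m inch '[{"grip":0.0,"dx":0,"dy":0,"dz":0.004,"yaw":0},{"grip":0.0,"dx":0,"dy":0,"dz":0,"yaw":0}]'
```

```text
time: 6.02
position: [0.5907, -0.2712, 0.0955]
orientation: [0.677, 0.736, 0.009, 0.009]
contact_force: [2.3, -2.8, -9.6]
width: 0.0132
```

```bash
python3 -m inch '[{"grip":0.0,"dx":0,"dy":0,"dz":0,"yaw":-0.1},{"grip":0.0,"dx":0,"dy":0,"dz":0,"yaw":-0.13},{"grip":0.0,"dx":0,"dy":0,"dz":0,"yaw":-0.13},{"grip":0.0,"dx":0,"dy":0,"dz":0,"yaw":-0.13}]'
```

```text
time: 6.52
position: [0.5909, -0.2708, 0.0949]
orientation: [0.84, 0.543, 0.006, 0.011]
contact_force: [2.7, -1.1, -9.4]
width: 0.0129
```

```bash
python3 -m inch '[{"grip":0.0,"dx":0,"dy":0,"dz":0.0005,"yaw":-0.14},{"grip":0.0,"dx":0,"dy":0,"dz":0,"yaw":-0.14},{"grip":0.0,"dx":0,"dy":0,"dz":0,"yaw":-0.14},{"grip":0.0,"dx":0,"dy":0,"dz":0,"yaw":-0.12},{"grip":0.0,"dx":0,"dy":0,"dz":0,"yaw":0}]'
```

```text
time: 7.15
position: [0.5913, -0.2704, 0.0949]
orientation: [0.957, 0.291, 0.004, 0.012]
contact_force: [2.2, -1.9, -9.6]
width: 0.0132
```

```bash
python3 -m inch '[{"grip":0.0,"dx":0,"dy":0,"dz":-0.003,"yaw":0},{"grip":0.0,"dx":0,"dy":0,"dz":-0.003,"yaw":0},{"grip":0.0,"dx":0,"dy":0,"dz":0,"yaw":0}]'
```

```text
time: 7.52
position: [0.5913, -0.2705, 0.0889]
orientation: [0.956, 0.292, 0.004, 0.012]
contact_force: [1.6, -1.5, -7.0]
width: 0.0128
```

```bash
python3 -m inch '[{"grip":0.0,"dx":0,"dy":0,"dz":-0.001,"yaw":0},{"grip":0.02,"dx":0,"dy":0,"dz":0,"yaw":0},{"grip":0.04,"dx":0,"dy":0,"dz":0,"yaw":0},{"grip":0.04,"dx":0,"dy":0,"dz":0,"yaw":0}]' 40;python3 look.py w5;  python3 - <<'E'
from h import *
p=cv2.imread('pics/w5.png');cv2.imwrite('pics/c5.png',cv2.resize(p[60:330,180:480],(600,540)))
E
```

```text
time: 8.02
position: [0.5914, -0.2699, 0.0909]
orientation: [0.956, 0.293, 0.005, 0.012]
contact_force: [0.4, -0.2, -1.1]
width: 0.04
8.025 [ 0.5914 -0.2699  0.0909] [0.8286 0.5599 0.0014] [ 0.547  -0.2045  0.2069]
green [([304, 307, 29, 16, 218], [315.0, 316.7])]
orange [([570, 0, 70, 61, 1496], [610.5, 26.1]), ([116, 132, 86, 74, 2682], [157.9, 173.3])]
blue []
```

View pics/c5.png

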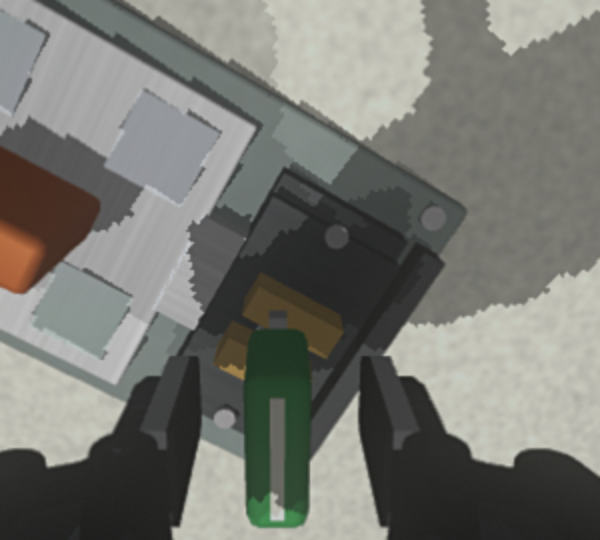

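The handle is turned in line with the tool and free of the fingers. I'll rise, turn back and look at it.

```bash
python3 -m inch '[{"grip":0.04,"dx":0,"dy":0,"dz":0.04,"yaw":0},{"grip":0.04,"dx":0,"dy":0,"dz":0.05,"yaw":0.1},{"grip":0.05,"dx":0,"dy":0,"dz":0.02,"yaw":0.18},{"grip":0.05,"dx":0,"dy":0,"dz":0,"yaw":0.18},{"grip":0.05,"dx":0,"dy":0,"dz":0,"yaw":0.18},{"grip":0.05,"dx":0,"dy":0,"dz":0,"yaw":0.18},{"grip":0.05,"dx":0,"dy":0,"dz":0,"yaw":0.18},{"grip":0.05,"dx":0,"dy":0,"dz":0,"yaw":0}]';python3 look.py w6;  python3 - <<'E'
from h import *
p=cv2.imread('pics/w6.png');cv2.imwrite('pics/c6.png',cv2.resize(p[0:270,180:480],(600,540)))
E
```

```text
time: 9.07
position: [0.5905, -0.2687, 0.2056]
orientation: [0.687, 0.726, 0.009, 0.01]
contact_force: [-0.2, 0.1, -0.1]
width: 0.05
9.075 [ 0.5905 -0.2687  0.2056] [-0.0551  0.9985 -0.0023] [ 0.5121 -0.2716  0.3215]
green [([293, 181, 47, 28, 429], [318.8, 194.4])]
orange [([510, 51, 24, 26, 273], [519.2, 59.8]), ([584, 52, 56, 11, 424], [615.7, 56.6]), ([304, 55, 20, 53, 980], [313.6, 81.1]), ([484, 120, 27, 114, 855], [497.1, 177.2]), ([480, 263, 160, 8, 673], [559.4, 266.6])]
blue [([73, 341, 16, 17, 148], [78.1, 347.7]), ([173, 351, 38, 46, 699], [194.5, 373.0])]
```

View pics/c6.png

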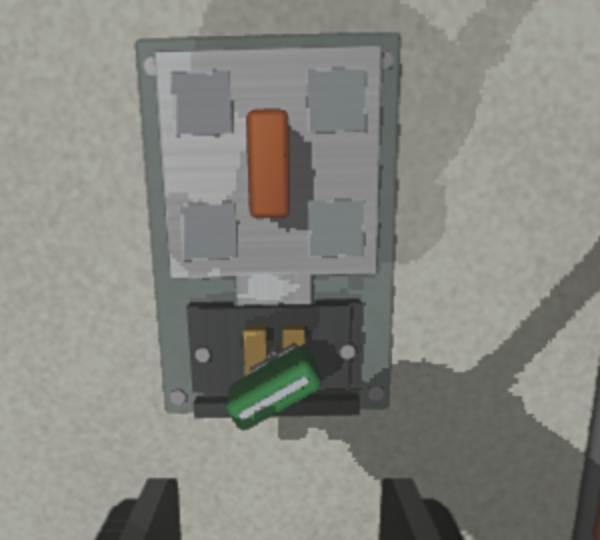

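The handle at (319,194) now stands turned by about 60° and raised. The grip's top is at (314,81). Next I'll measure the grip from two views and check the handle's height.

```bash
python3 - <<'E'
from h import *
import json
L=lambda t:json.load(open(f'pics/{t}.json'))
a,b=L('w2'),L('w6')
print('grip',tri([a,b],[(294.9,40.1),(314.2,81.5)]),onz(b,[(314.2,81.5)],.07),onz(a,[(294.9,40.1)],.07))
# handle white line centre crop (275,397)
print('handle', [onz(b,[(180+275/2,397/2)],z).round(4).tolist() for z in(.084,.096)])
w=onz(b,[(180+240/2,415/2),(180+310/2,380/2)],.096);d=w[1]-w[0];print(np.degrees(np.arctan2(d[1],d[0])))
# carrier sides at .018 
w=onz(b,[(180+171/2,277/2),(180+376/2,272/2),(180+380/2,46/2),(180+156/2,53/2)],.018);print(w.round(4).tolist(),w.mean(0))
E
```

```text
grip (array([ 0.50567339, -0.27635639,  0.06543954]), [np.float64(0.0002379283690110691), np.float64(0.0002379283690111627)]) [[ 0.50587375 -0.27648857  0.07      ]] [[ 0.50635591 -0.27578645  0.07      ]]
handle [[[0.5952, -0.2692, 0.084]], [[0.591, -0.2693, 0.096]]]
121.01098753299635
[[0.5594, -0.3222, 0.018], [0.5516, -0.2231, 0.018], [0.4532, -0.2311, 0.018], [0.4612, -0.3291, 0.018]] [ 0.50633884 -0.27637034  0.018     ]
```

Handle latched at +12 mm, since its axis matches at z=0.096. The carrier centre is (0.506,-0.276) at yaw 4.6°. Moving over the grip.

```bash
python3 -m inch '[{"grip":0.05,"dx":-0.043,"dy":-0.004,"dz":-0.01,"yaw":0.013},{"grip":0.05,"dx":-0.041,"dy":-0.004,"dz":-0.03,"yaw":0.012},{"grip":0.05,"dx":0,"dy":0,"dz":-0.04,"yaw":0},{"grip":0.05,"dx":0,"dy":0,"dz":-0.02,"yaw":0},{"grip":0.05,"dx":0,"dy":0,"dz":0,"yaw":0}]'
```

```text
time: 9.75
position: [0.5044, -0.2768, 0.1043]
orientation: [0.683, 0.73, 0.009, 0.012]
contact_force: [0.3, -0.7, -0.4]
width: 0.0497
```

```bash
python3 -m inch '[{"grip":0.05,"dx":0.001,"dy":0,"dz":-0.025,"yaw":0.014},{"grip":0.05,"dx":0,"dy":0,"dz":-0.015,"yaw":0},{"grip":0.05,"dx":0,"dy":0,"dz":-0.005,"yaw":0},{"grip":0.05,"dx":0,"dy":0,"dz":0,"yaw":0}]'
```

```text
time: 10.25
position: [0.5084, -0.2784, 0.0617]
orientation: [0.679, 0.734, 0.01, 0.015]
contact_force: [-0.1, 0.5, 0.0]
width: 0.0499
```

```bash
python3 -m inch '[{"grip":0.05,"dx":-0.002,"dy":0.002,"dz":-0.006,"yaw":0},{"grip":0.05,"dx":0,"dy":0,"dz":0,"yaw":0}]'
python3 -m inch '[{"grip":0.0,"dx":0,"dy":0,"dz":0,"yaw":0},{"grip":0.0,"dx":0,"dy":0,"dz":0,"yaw":0},{"grip":0.0,"dx":0,"dy":0,"dz":0,"yaw":0},{"grip":0.0,"dx":0,"dy":0,"dz":0,"yaw":0}]' 60
```

```text
time: 10.5
position: [0.507, -0.2767, 0.0566]
orientation: [0.679, 0.734, 0.01, 0.016]
contact_force: [-1.2, -0.2, -0.1]
width: 0.05
time: 11.0
position: [0.5074, -0.2769, 0.0576]
orientation: [0.679, 0.734, 0.01, 0.017]
contact_force: [0.3, -0.6, -0.4]
width: 0.0151
```

```bash
python3 -m inch '[{"grip":0.0,"dx":-0.008,"dy":-0.0006,"dz":0,"yaw":0},{"grip":0.0,"dx":-0.01,"dy":-0.0008,"dz":0,"yaw":0},{"grip":0.0,"dx":0,"dy":0,"dz":0,"yaw":0}]'
```

```text
time: 11.38
position: [0.4885, -0.2787, 0.0576]
orientation: [0.679, 0.734, 0.01, 0.018]
contact_force: [-0.9, 0.9, 1.3]
width: 0.0152
```

```bash
python3 -m inch '[{"grip":0.0,"dx":-0.012,"dy":-0.001,"dz":0,"yaw":0},{"grip":0.0,"dx":-0.012,"dy":-0.001,"dz":0,"yaw":0},{"grip":0.0,"dx":-0.012,"dy":-0.001,"dz":0,"yaw":0},{"grip":0.0,"dx":-0.012,"dy":-0.001,"dz":0,"yaw":0},{"grip":0.0,"dx":0,"dy":0,"dz":0,"yaw":0}]';python3 look.py w7
```

```text
time: 12.0
position: [0.4362, -0.2828, 0.0576]
orientation: [0.68, 0.733, 0.01, 0.017]
contact_force: [-0.1, -0.0, -0.1]
width: 0.0155
12.0 [ 0.4362 -0.2828  0.0576] [-0.0758  0.9971 -0.0115] [ 0.3565 -0.2863  0.1726]
green []
orange [([299, 246, 41, 88, 3091], [319.4, 290.7]), ([576, 303, 64, 79, 1106], [598.3, 344.2])]
blue []
```

View pics/w7.png

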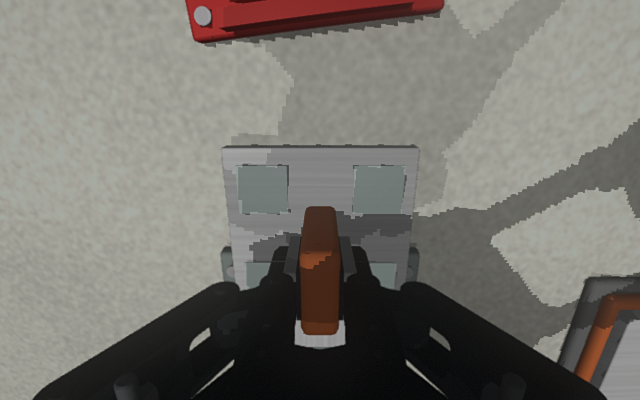

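The carrier moved with the tool, about 71 mm out; the red plate at the top of the view (315,15) is still clear. Before lifting I'll refine the plate centre from the w1 picture.

```bash
python3 - <<'E'
from h import *
import json
m=json.load(open('pics/w1.json'));p=cv2.imread('pics/w1.png')
o=p[:,:,::-1].astype(int)
h=cv2.cvtColor(p,cv2.COLOR_BGR2HSV);k=((h[...,0]<18)&(h[...,1]>110)&(h[...,2]>35)).astype(np.uint8)
# inner hole contour of gasket
k=cv2.morphologyEx(k,cv2.MORPH_CLOSE,np.ones((7,7),np.uint8))
cs,hi=cv2.findContours(k,cv2.RETR_CCOMP,2)
for c,hh in zip(cs,hi[0]):
    if cv2.contourArea(c)>8000:
        q=cv2.approxPolyDP(c,10,True).reshape(-1,2)
        for z in((.016,) if hh[3]<0 else (.020,)):
            w=onz(m,q,z)[:,:2];r=cv2.minAreaRect((onz(m,c.reshape(-1,2),z)[:,:2]*1000).astype(np.float32))
            print('outer' if hh[3]<0 else 'inner',q.tolist(),np.round(w.mean(0),4),np.round(r[0],1),np.round(r[1],1),round(r[2],1))
E
python3 -m inch '[{"grip":0.0,"dx":0,"dy":0,"dz":0.01,"yaw":0},{"grip":0.0,"dx":0,"dy":0,"dz":0.02,"yaw":0},{"grip":0.0,"dx":0,"dy":0,"dz":0.03,"yaw":0},{"grip":0.0,"dx":0,"dy":0,"dz":0.03,"yaw":0},{"grip":0.0,"dx":0,"dy":0,"dz":0.02,"yaw":0},{"grip":0.0,"dx":0,"dy":0,"dz":0,"yaw":0}]'
```

```text
outer [[212, 9], [228, 218], [416, 219], [435, 10]] [0.5731 0.0275] [573.6  27.2] [231.1 231.2] 3.9
inner [[220, 18], [426, 18], [410, 214], [234, 213]] [0.5736 0.0273] [574.2  27.6] [213.4 214. ] 3.8
time: 12.8
position: [0.4362, -0.2813, 0.1713]
orientation: [0.678, 0.734, 0.01, 0.015]
contact_force: [-0.6, -0.1, -2.7]
width: 0.0157
```

```bash
python3 -m inch '[{"grip":0.0,"dx":0.01,"dy":0.02,"dz":0,"yaw":0},{"grip":0.0,"dx":0.017,"dy":0.04,"dz":0,"yaw":0},{"grip":0.0,"dx":0.02,"dy":0.045,"dz":0,"yaw":0},{"grip":0.0,"dx":0.02,"dy":0.045,"dz":0,"yaw":0},{"grip":0.0,"dx":0.02,"dy":0.045,"dz":0,"yaw":0},{"grip":0.0,"dx":0.017,"dy":0.04,"dz":0,"yaw":0},{"grip":0.0,"dx":0.01,"dy":0.02,"dz":0,"yaw":0},{"grip":0.0,"dx":0,"dy":0,"dz":0,"yaw":0}]'
```

```text
time: 13.8
position: [0.5491, -0.0163, 0.1624]
orientation: [0.678, 0.735, 0.007, 0.009]
contact_force: [-0.0, 0.2, -1.4]
width: 0.0155
```

```bash
python3 -m inch '[{"grip":0.0,"dx":0.014,"dy":0.022,"dz":0,"yaw":0},{"grip":0.0,"dx":0.011,"dy":0.019,"dz":-0.01,"yaw":0},{"grip":0.0,"dx":0,"dy":0,"dz":-0.02,"yaw":0},{"grip":0.0,"dx":0,"dy":0,"dz":0,"yaw":0}]';python3 look.py w8; python3 look.py t8 top;python3 look.py s8 scene; python3 - <<'E'
from h import *
w,t,s=[cv2.imread(f'pics/{n}8.png') for n in 'wts']
cv2.imwrite('pics/c8.png',np.vstack([np.hstack([cv2.resize(t[90:240,170:470],(400,200)),cv2.resize(s[170:330,180:500],(400,200))]),cv2.resize(w,(800,500))[0:400]]))
E
```

```text
time: 14.3
position: [0.572, 0.0242, 0.1277]
orientation: [0.679, 0.734, 0.003, 0.007]
contact_force: [-1.0, 0.1, -1.6]
width: 0.0154
14.3 [0.572  0.0242 0.1277] [-0.0789  0.9969 -0.0058] [0.4952 0.02   0.2446]
green []
orange [([156, 37, 307, 260, 6356], [253.8, 89.1]), ([478, 45, 16, 71, 376], [485.8, 77.7]), ([455, 133, 26, 109, 987], [467.5, 186.5]), ([300, 244, 40, 90, 3122], [319.5, 290.8]), ([446, 252, 15, 48, 329], [452.9, 277.4])]
blue []
14.35 [0.573  0.0241 0.1287] [-0.0786  0.9969 -0.006 ] [ 0.2113 -0.0064  1.2882]
green []
orange [([331, 110, 35, 82, 381], [356.0, 157.2])]
blue [([461, 35, 68, 34, 617], [491.0, 54.0]), ([213, 182, 7, 14, 86], [215.7, 188.5])]
14.4 [0.5737 0.0239 0.1297] [-0.0784  0.9969 -0.0063] [ 1.0906 -0.2089  0.962 ]
green []
orange [([290, 216, 121, 97, 900], [346.9, 272.9])]
blue [([421, 177, 13, 22, 145], [426.2, 186.8])]
```

View pics/c8.png

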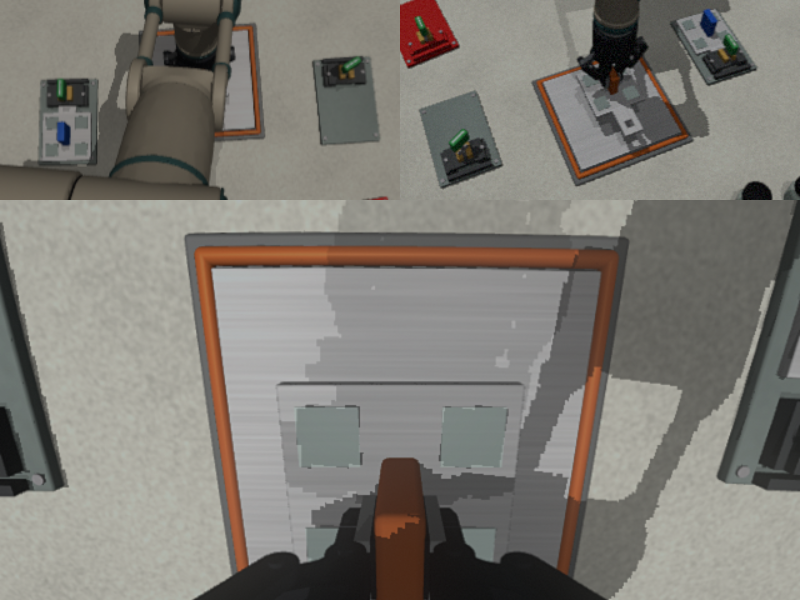

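Dock a is now empty with its handle still turned up. The carrier is over the plate, the blue carrier is in its dock, and the left and right margins in the wrist view look equal. Lowering.

```bash
python3 -m inch '[{"grip":0.0,"dx":0.001,"dy":0.002,"dz":-0.018,"yaw":0},{"grip":0.0,"dx":0,"dy":0,"dz":-0.018,"yaw":0},{"grip":0.0,"dx":0,"dy":0,"dz":-0.008,"yaw":0},{"grip":0.0,"dx":0,"dy":0,"dz":0,"yaw":0},{"grip":0.0,"dx":0,"dy":0,"dz":0,"yaw":0}]'
```

```text
time: 15.08
position: [0.5782, 0.0242, 0.0898]
orientation: [0.68, 0.734, 0.008, 0.013]
contact_force: [0.2, -0.1, -2.5]
width: 0.0152
```

```bash
python3 -m inch '[{"grip":0.0,"dx":-0.003,"dy":0.0025,"dz":-0.008,"yaw":0},{"grip":0.0,"dx":0,"dy":0,"dz":-0.006,"yaw":0},{"grip":0.0,"dx":0,"dy":0,"dz":-0.002,"yaw":0},{"grip":0.0,"dx":0,"dy":0,"dz":0,"yaw":0}]'
```

```text
time: 15.58
position: [0.5754, 0.0269, 0.0737]
orientation: [0.679, 0.734, 0.008, 0.014]
contact_force: [-0.6, -0.2, -3.1]
width: 0.0151
```

```bash
python3 -m inch '[{"grip":0.0,"dx":0,"dy":0,"dz":-0.002,"yaw":0},{"grip":0.0,"dx":0,"dy":0,"dz":-0.0015,"yaw":0},{"grip":0.0,"dx":0,"dy":0,"dz":-0.0015,"yaw":0},{"grip":0.0,"dx":0,"dy":0,"dz":0,"yaw":0}]'
```

```text
time: 16.08
position: [0.5758, 0.0269, 0.0686]
orientation: [0.679, 0.734, 0.009, 0.014]
contact_force: [1.2, -0.2, -2.5]
width: 0.0154
```

```bash
python3 -m inch '[{"grip":0.0,"dx":0,"dy":0,"dz":-0.001,"yaw":0},{"grip":0.0,"dx":0,"dy":0,"dz":0,"yaw":0}]'; python3 -m inch '[{"grip":0.0,"dx":0,"dy":0,"dz":-0.0005,"yaw":0},{"grip":0.0,"dx":0,"dy":0,"dz":0,"yaw":0}]'
```

```text
time: 16.32
position: [0.5759, 0.0268, 0.0679]
orientation: [0.679, 0.734, 0.009, 0.014]
contact_force: [-0.1, -0.2, -1.7]
width: 0.0156
time: 16.58
position: [0.5759, 0.0268, 0.0678]
orientation: [0.679, 0.734, 0.009, 0.014]
contact_force: [-0.1, -0.5, -0.8]
width: 0.0157
```

Touchdown has begun, since the carried weight is dropping off. A little further to seat it.

```bash
python3 -m inch '[{"grip":0.0,"dx":0,"dy":0,"dz":-0.0008,"yaw":0},{"grip":0.0,"dx":0,"dy":0,"dz":0,"yaw":0}]'; python3 -m inch '[{"grip":0.0,"dx":0,"dy":0,"dz":-0.0008,"yaw":0},{"grip":0.0,"dx":0,"dy":0,"dz":0,"yaw":0}]'
```

```text
time: 16.82
position: [0.5759, 0.0268, 0.0677]
orientation: [0.679, 0.734, 0.009, 0.014]
contact_force: [-0.8, 0.5, -0.5]
width: 0.015
time: 17.08
position: [0.5759, 0.0267, 0.0676]
orientation: [0.679, 0.733, 0.009, 0.015]
contact_force: [0.9, -0.7, 0.3]
width: 0.0156
```

```bash
python3 -m inch '[{"grip":0.02,"dx":0,"dy":0,"dz":0,"yaw":0},{"grip":0.03,"dx":0,"dy":0,"dz":0,"yaw":0},{"grip":0.045,"dx":0,"dy":0,"dz":0,"yaw":0},{"grip":0.045,"dx":0,"dy":0,"dz":0,"yaw":0},{"grip":0.045,"dx":0,"dy":0,"dz":0.03,"yaw":0},{"grip":0.045,"dx":0,"dy":0,"dz":0.05,"yaw":0},{"grip":0.045,"dx":0,"dy":0,"dz":0.05,"yaw":0},{"grip":0.045,"dx":0,"dy":0,"dz":0.02,"yaw":0}]' 20; python3 look.py w9
```

```text
time: 18.08
position: [0.5749, 0.0267, 0.2187]
orientation: [0.68, 0.733, 0.008, 0.013]
contact_force: [0.2, 0.3, -0.9]
width: 0.0452
18.075 [0.5749 0.0267 0.2187] [-0.0761  0.9971 -0.0084] [0.4964 0.0229 0.3345]
green [([628, 160, 12, 35, 195], [635.1, 181.2])]
orange [([200, 47, 236, 216, 3627], [271.6, 94.4]), ([421, 142, 13, 54, 292], [426.4, 172.2]), ([312, 165, 17, 38, 579], [319.9, 181.8]), ([402, 218, 22, 46, 231], [415.9, 248.2]), ([276, 258, 28, 5, 101], [288.1, 260.4]), ([337, 259, 28, 5, 132], [350.5, 261.0])]
blue []
```

View pics/w9.png

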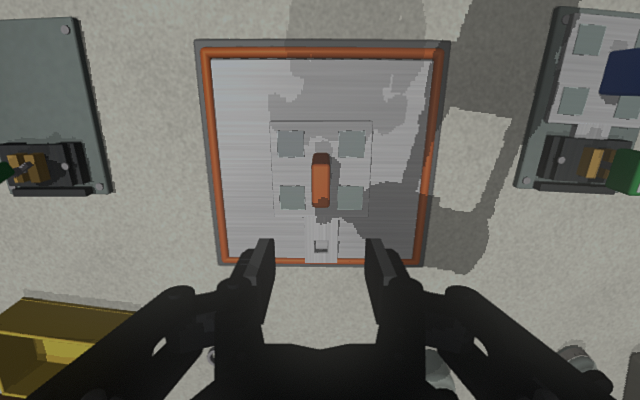

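The carrier sits on the plate with its grip at (320,181). The tongue ends just inside the gasket at (322,260). I'll check centring and flatness, and the handle's latch.

```bash
python3 - <<'E'
from h import *
import json
m=json.load(open('pics/w9.json'));p=cv2.imread('pics/w9.png')
w=onz(m,[(206,49),(439,52),(424,263),(220,263)],.016);print('gasket',w.round(4).tolist(),w.mean(0))
q=[(271.5,121.5),(372,121.5),(368,215),(273,216)]
c=onz(m,q,.028);print('carrier top',c.round(4).tolist(),c.mean(0),[np.linalg.norm(c[i]-c[i-1]).round(4) for i in range(4)])
cv2.imwrite('pics/c9.png',cv2.resize(p[110:270,250:390],None,fx=3.7,fy=3.7,interpolation=0))
from rig import snapshot
for n in('top','scene'):
    x,_=snapshot(n);cv2.imwrite(f'pics/{n}9.png',x[:,:,::-1])
t=cv2.imread('pics/top9.png');s=cv2.imread('pics/scene9.png')
cv2.imwrite('pics/d9.png',np.hstack([cv2.resize(t[90:240,190:470],(400,300)),cv2.resize(s[170:320,180:480],(400,300))]))
E
```

```text
gasket [[0.4674, -0.0894, 0.016], [0.4537, 0.13, 0.016], [0.6784, 0.1565, 0.016], [0.6975, -0.0818, 0.016]] [0.57423552 0.02882896 0.016     ]
carrier top [[0.5291, -0.0236, 0.028], [0.5217, 0.0731, 0.028], [0.6185, 0.0812, 0.028], [0.6276, -0.0194, 0.028]] [0.57421604 0.02783075 0.028     ] [np.float64(0.0986), np.float64(0.0969), np.float64(0.0972), np.float64(0.101)]
```

View pics/c9.png

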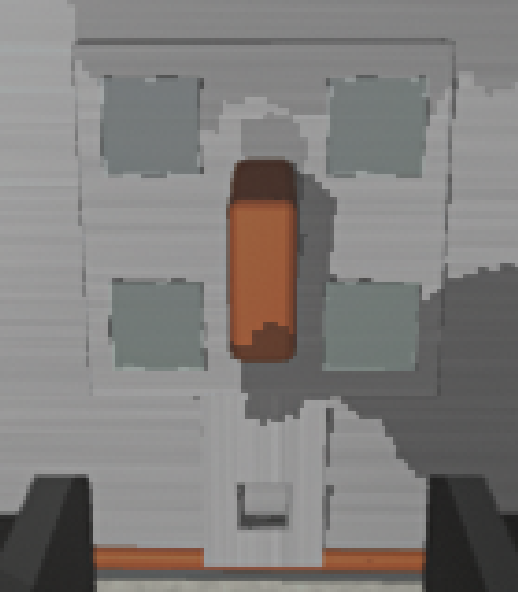

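View pics/d9.png

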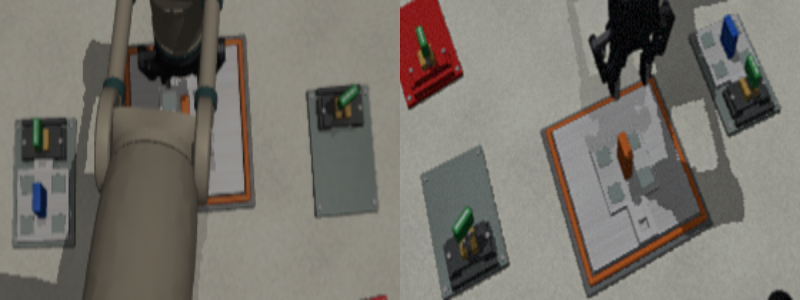

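All the checks agree, so I'll hand in.

```bash
python3 -m inch '[{"grip":0.045,"dx":0,"dy":0,"dz":0,"yaw":0},{"grip":0.045,"dx":0,"dy":0,"dz":0,"yaw":0}]'; python3 -c "
from rig import env
print(env.close_job())"
```

```text
time: 18.48
position: [0.5723, 0.0269, 0.2131]
orientation: [0.68, 0.734, 0.005, 0.01]
contact_force: [0.1, 0.1, 0.2]
width: 0.0449
the job is handed in; nothing more can be done
None
```

The orange-grip carrier is free and lying flat on the loading plate, and its plunger is latched up. I handed the job in at about 18.5 s, well within the 54 s limit.

- **Plunger:** I lifted the green T-handle about 18 mm, turned it about 61° and let go. It stays up at about +12 mm, and the last pictures still show it raised and turned.
- **Carrier:** I drew it about 71 mm straight out along the dock, carried it over and lowered it gently. The carried weight (about 2.5 N) dropped to zero over the last millimetre before I opened the jaws.
- **Centring:** The last wrist view puts the carrier centre at (0.574, 0.028) and the plate centre at (0.574, 0.029), so they agree to about 1 mm. An earlier view had put the plate centre at y = 0.027.
- **Left alone:** The blue-grip carrier is still in its dock, and I never approached the red look-alike beyond passing nearby.
- **Disagreements:** Two-view triangulation put the grip's top at 65 mm against the stated 70 mm, so I used the stated height. The tool drifted up to 2° off vertical during the moves. At touchdown it was within about 0.5° of its tilt at the grasp, and no tilt of the carrier shows in the final pictures.

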